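# Hold the hidden bolt head behind the bracket while the nut runner turns its nut

### The job

The yellow nut runner is driving one of the bracket's two bolts, but the whole bolt turns along with its nut because nobody holds its head, which sits hidden in the narrow gap behind the blue upright. Lift the steel drift that lies across the gap and lay it (do not drop it) on the open bench, clear of the bracket; then reach down into the gap, grip the turning bolt's hex head between the fingers so that the bolt stops turning, hold it for at least three seconds, and finish while still holding it. Leave the other bolt and the tins and spanner alone, and do not lean hard on the bracket.

Things in the scene. Friction and masses are not known exactly. Their poses are not given: they have to be found in the camera images.
- bracket: Fixed bracket; origin on the bench, under the rear face of its blue upright, mid-length; x away from the robot, y along it, z up. Foot plate x -43..83 mm, 8 thick. Upright 8 mm thick (x -8..0), 250 long, top at z 96; grey rail behind, x 46..76, same length and top. Between them the open gap, 46 mm wide. Bolts along x at z 66, y +55 and -55: one driven, one idle, which varies.
- bolt_head (a point): Centre of the driven bolt's steel hex head, in the gap, 21 mm behind the upright's rear face, 66 mm above the bench (30 below the top edges). Hexagon 30 mm across flats, 35 over corners, 14 thick along its axis (the bracket's x), on a 22 mm round sleeve 14 mm long. The point turns with the bolt; take the bracket's yaw for the gap.
- bolt (a joint): Turn of the driven bolt about its horizontal axis, rad; at 0 and every 1.047 rad from it two flats stand upright, facing along the bracket's y. Unheld it is turned without end at about 0.35 rad/s with a torque of about 0.15 N m. A grip of 20 N or more, closing along the bracket's y, stops it at any angle.
- idle_head (a point): Centre of the other bolt's hex head, same size and place in the gap, already tight; it has no runner before it. Not to be touched.
- idle_bolt: The other bolt as a body, fixed to the bracket; its origin is on the bench under its axis, in the plane of the upright's rear face; axes as the bracket's. Touching it with over 3 N is a fault.
- runner: Yellow nut runner on a cradle, fixed, with the bolt that it drives. In front of the upright, in line with the driven bolt: cylinder 44 mm across (up to 47), top 90 mm above the bench, 12 to 140 mm before the upright's rear face. Origin on the bench under the bolt's axis, in the plane of that face; axes as the bracket's.
- drift_mid (a point): Centre of the loose hexagonal steel drift: bar 161 mm long (own y), 19 wide, 17 high, 0.17 to 0.35 kg. It starts level across the gap above the driven bolt's head, on the top edges of upright and rail, within 15 degrees of the bracket's x. Grip it across its 19 mm width, over the gap.
- drift: The same drift as a body; origin at the middle of its underside, y along the bar.
- steel_tin: Bystander: open steel tin, 67 mm across, 39 mm high, past the bracket's end at -y; origin at the centre of its underside.
- spanner: Bystander: combination spanner, 163 mm long, flat on the bench in front of the bracket, left (+y) of the runner; origin in the middle, y along it.
- flux_tin: Bystander: flat round tin with yellow lid, 75 mm across, 31 mm high, in front of the bracket, right (-y) of the runner; origin at the centre of its underside.

How it is judged:
On the way, in this order (a step that is already met when the one before it is completed fails the run):
1. the drift is lifted clear of the bracket in the fingers (height (world z) of drift_mid above 0.125 m and contact force between the fingers and drift above 1 N), for 0.1 s.
2. the drift lies at rest on the bench, released, off the bracket (height (world z) of drift_mid between -0.01 and 0.03 m and contact force between the fingers and drift below 0.3 N and linear speed of drift below 0.05 m/s and contact force between drift and bracket below 0.2 N and (y of drift_mid in the frame of bracket above 0.13 m or y of drift_mid in the frame of bracket below -0.13 m or x of drift_mid in the frame of bracket above 0.083 m or x of drift_mid in the frame of bracket below -0.043 m)), for 0.3 s.
3. the driven bolt's head is gripped between the fingers and does not turn, for 2.5 s on end (velocity of joint bolt between -0.05 and 0.05 rad/s and contact force between the fingers and runner above 5 N and distance between the grasp point and bolt_head below 0.026 m), for 2.5 s.
At the end, for the whole second after the job is handed in: The driven bolt's head is gripped between the fingers (over 5 N, grasp point within 26 mm of its centre) and does not turn (under 0.05 rad/s); the drift lies released at rest on the bench, its middle under 30 mm up, off the foot plate and not leaning on the bracket (all of step 2 and all of step 3); the arm keeps its last pose, push and grip.
It fails at once if the drift is dropped (falls free faster than 0.8 m/s) (linear speed of drift above 0.8 m/s and contact force between the fingers and drift below 0.2 N).
It fails at once if the idle bolt is gripped or pushed (over 3 N) (contact force between the fingers and idle_bolt above 3 N).
It fails at once if the bracket is leaned on hard (over 30 N) (contact force between any of the fingers, the arm and bracket above 30 N).
It fails at once if a bystander is pushed more than 25 mm (distance of any of steel_tin, spanner, flux_tin from where it was at the start of the episode above 0.025 m).
It also fails if it takes over 48 s, if anything falls off the work surface, if the arm or the gripper's body presses on something with over 40 N, if the wrist force passes 120 N, or if a joint passes its speed limit or range.

### The arm

A 7-joint arm with a two-finger parallel gripper is mounted at the origin on a cart in front of the work surface, level with it; the furniture and walls round the work are solid. World frame = base frame: x ahead of the robot, y to its left, z up, the work surface at z = 0. Lengths are in m, angles in rad, forces in N, time in s.
With the tool pointing down it reaches from about 0.4 to 0.875 m from the base axis. Payload 19.3 kg.
Tool frame: the origin (TCP) lies on the centre line of the jaws, within the pads' length; the fingertips stand 8 mm ahead of it and the grasp point (between the pads) lies 11 mm behind it; z points along the fingers, y is the line along which they close (so a half turn about z gives the same grasp; the last joint's range is limited). The gripper opens to 85 mm and grips with 20 to 120 N. Pads are 22 mm wide; open, the fingers measure 114 mm over their backs; the gripper's body (76 mm by 85 mm) begins 54 mm behind the grasp point. The pads swing forward as they close: fully open they stand 13 mm farther back than shut.
Start: joints at [-1.323, 0.521, -0.036, 1.599, 0.021, 1.021, -0.113], TCP at [0.195, 0.594, 0.239] pointing down, gripper open.
Joint ranges: [-2.91, 2.91], [-0.3, 2.13], [-1.5, 1.42], [0.17, 2.43], [-1.26, 4.41], [0.16, 1.93], [-2.52, 2.52]. Speed limits (rad/s): [1.89, 1.89, 2.39, 2.39, 3.01, 3.01, 3.01].

### API

Orientations are given as [roll, pitch, yaw] about the fixed x, y, z axes, in that order (R = Rz(yaw) Ry(pitch) Rx(roll)).
In Python, from workcell import status, grab_frame, camera_params, bot, search_frame, silhouettes gives the robot as it stands.
- The arm moves only by the shell command python3 -m creep 'ROWS' [FORCE]. ROWS is JSON, a list of rows, each a list of 5 numbers: the shift along the tool's x, y, z in units of 60 mm (1.0 is 60 mm), then the turn about the tool's z in units of 8 degrees (1.0 is 8 degrees), then the opening, from 0 (shut) to 1 (fully open). In form: [[x, y, z, twist, hand], ...]. A call has 1 to 5 rows; each row is the pose to reach, as a shift and turn from the pose commanded when the call began, along the tool's axes at that moment; what a row does not reach only later rows make up. A row lasts 1/8 s, in which the tool goes at most 62.5 mm and 10.7 degrees, less where a joint would pass 70% of its speed; a pose out of reach is approached as far as the arm can. A call with a gripper value outside its range is refused whole. The fingers move at their own pace and stop on an object; FORCE is the grip in N (left out, the last holds). Time passes only in rows, so rows that repeat a pose let the fingers close. It gives the time, the measured TCP pose, the force, the opening and the grip force at its end, in the units of the state.
- status.observe(): the state, without advancing time (a new reading comes with each control period).
- grab_frame(name): name is "scene" or "top" or "wrist"; returns the picture (480x640x3 uint8, blue, green, red); there is no depth.
- camera_params(name): a dict with "K" (3x3 intrinsics, pixels), "rvec" (rotation vector, rad) and "tvec" (3), from world to camera coordinates, as OpenCV has them; the wrist camera has in their place "tool_from_camera" (4x4, takes a point from camera to tool coordinates, whose origin is the TCP and whose axes are the flange's). Camera axes: x right, y down, z forward; pixel columns grow to the right and rows downward; lengths in m; the calibration is good to about 2 mm. The wrist camera is an equidistant fisheye: a pixel r from the principal point sees the ray r / f radians off the axis. A picture is of the moment at which its call begins: read the wrist's pose just before it. camera_params takes no time and is no camera call.
- bot.job_done(): hands the job in; it is judged then, once.
Trained networks look in the newest picture that a camera, given by its name, has taken for a name from the list of things; names that differ only in an ending like _2 or _b are one class to them, and where a whole thing is asked for, a point or a joint stands for the part that bears it (a point fixed in the world has none). Each returns a list of dicts, best first, with "p" (0 to 1); they miss things now and then, are a little off and sometimes report something else, mostly with a low value. They report only what shows in the picture. A call takes as long as a camera call.
- search_frame(camera, name): "extent" ([left, top, right, bottom] as shares, 0 to 1, of the picture: columns of its width, rows of its height, round what is visible of it).
- silhouettes(camera, name): "mask" (480x640 bool, what is visible of it) and "extent" ([left, top, right, bottom] as shares, 0 to 1, of the picture: columns of its width, rows of its height, round what is visible of it).
The state is a dict: "clock": time; "qpos": joint angles; "qd": joint speeds; "joint_efforts": joint torques, N m; "position": TCP position; "tool_rot": TCP orientation; "force": force on the tool from outside, world axes, zero at the start; "moment": the same for the moment, N m; "grip_width": finger opening in m; "finger_force": force on a finger pad.
Only numpy, scipy, OpenCV 4.12 (cv2) and the standard library are available. Lean on these libraries where they do the work, as an engineer would, in place of code of your own. Each camera call takes 0.05 s, during which the arm holds its last target. There are 200 camera calls.

## Working session

There is one attempt and no reset: what is moved stays moved. The work goes in short steps, Python scripts to look and compute and a shell command to move; the robot and the scene stay as the last step left them, time stands still between calls to the robot, and variables do not carry over. Pictures are saved under pics/ and viewed, at most 10 in all, crops included, and the job is handed in when it is done.

```bash
mkdir -p pics; ls; python3 - <<'E'
from workcell import status, grab_frame, camera_params, search_frame, silhouettes
import cv2, numpy as np
print(status.observe())
for c in ["top","scene"]:
    im=grab_frame(c); cv2.imwrite(f"pics/{c}0.png",im)
    p=camera_params(c); print(c,p)
    for n in ["bracket","runner","drift","bolt_head","idle_head","steel_tin","flux_tin","spanner"]:
        s=search_frame(c,n)
        print(n,[(round(d["p"],2),(np.array(d["extent"])*[640,480,640,480]).round(0).tolist()) for d in s[:2]])
E
```

```text
pics
{'clock': 0.0, 'qpos': array([-1.32317286,  0.52202471, -0.03634016,  1.59998354,  0.02119205,
        1.02113101, -0.11281066]), 'qd': array([-0.00051471,  0.00093245,  0.00141315, -0.00123637,  0.0004627 ,
        0.00051104, -0.00078017]), 'joint_efforts': array([ 6.36725381e-04, -9.27076221e+01,  1.98010750e+00, -3.69946611e+01,
        1.77539798e-02,  7.90776248e-03, -1.52892807e-05]), 'position': array([0.1952351 , 0.59337695, 0.23872769]), 'tool_rot': array([-3.14043288e+00,  7.07002461e-05,  2.82375506e+00]), 'force': array([ 0.41511761, -0.72728   , -0.32016045]), 'moment': array([0.00806842, 0.02457511, 0.04306887]), 'finger_force': 0.0, 'grip_width': 0.08527518773108927}
top {'K': array([[444.1040821 ,   0.        , 315.82389609],
       [  0.        , 444.1040821 , 239.57075454],
       [  0.        ,   0.        ,   1.        ]]), 'rvec': array([ 2.15006408, -2.1308244 ,  0.21228748]), 'tvec': array([0.04297463, 0.56134143, 0.90377368])}
bracket [(0.72, [324.0, 306.0, 360.0, 338.0]), (0.68, [227.0, 209.0, 358.0, 298.0])]
runner [(0.66, [283.0, 253.0, 326.0, 335.0])
[... 323 characters left out ...]
  0.        , 326.27092981],
       [  0.        , 598.95781715, 244.20053408],
       [  0.        ,   0.        ,   1.        ]]), 'rvec': array([ 2.14781085, -0.98572193,  0.44690488]), 'tvec': array([-0.30990049,  0.37928765,  0.77820789])}
bracket [(0.92, [247.0, 196.0, 370.0, 333.0]), (0.73, [339.0, 315.0, 376.0, 362.0])]
runner [(0.63, [233.0, 262.0, 331.0, 336.0])]
drift [(0.79, [275.0, 232.0, 366.0, 266.0])]
bolt_head [(0.58, [316.0, 261.0, 329.0, 276.0])]
idle_head [(0.91, [260.0, 227.0, 299.0, 251.0])]
steel_tin [(0.75, [340.0, 318.0, 375.0, 361.0])]
flux_tin [(0.67, [266.0, 326.0, 313.0, 374.0])]
spanner [(0.66, [275.0, 231.0, 364.0, 269.0]), (0.55, [183.0, 232.0, 209.0, 288.0])]
```

```bash
python3 - <<'E'
import cv2
a=cv2.imread("pics/top0.png")[190:350,160:420]; cv2.imwrite("pics/t1.png",cv2.resize(a,None,fx=3,fy=3,interpolation=cv2.INTER_CUBIC))
E
```

```text
(no output)
```

View pics/t1.png

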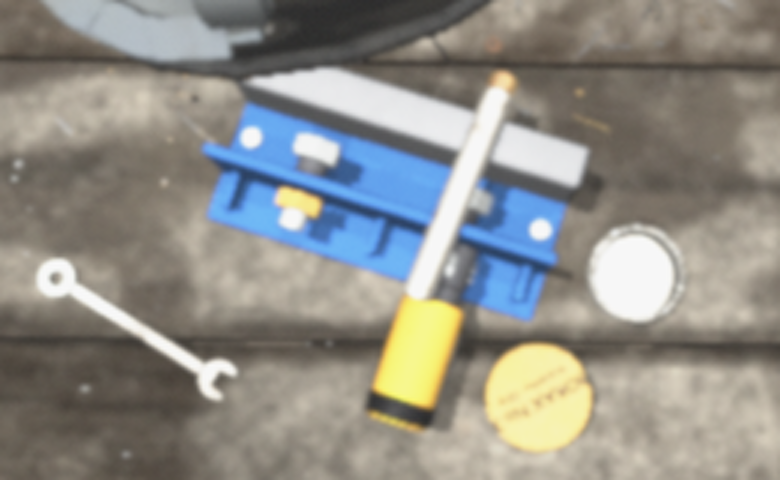

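View pics/scene0.png

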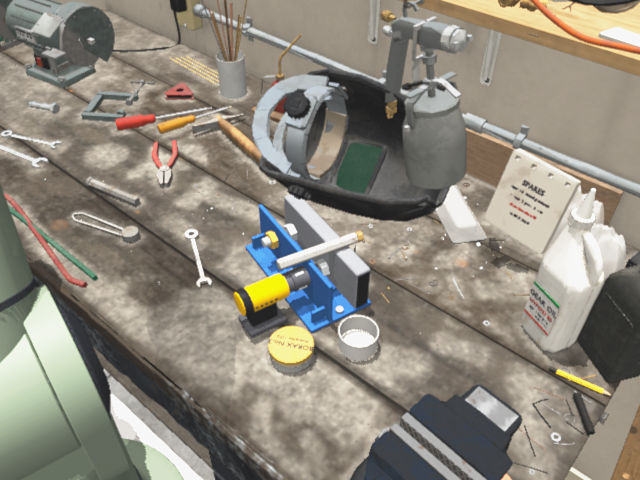

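The top crop shows the upright's top edge running from (205,148) to (556,260), the runner on the -y bolt and the drift from (503,75) to (415,297). A helmet stands behind the rail's +y end, and there is open bench at the upper right.

```bash
cat > h.py <<'E'
import numpy as np, cv2
from scipy.optimize import least_squares
from scipy.spatial.transform import Rotation as R
from workcell import status, grab_frame, camera_params, search_frame, silhouettes
def ray_at(c,px,z):
    p=camera_params(c); A=cv2.Rodrigues(p["rvec"])[0]; o=-A.T@p["tvec"]
    d=A.T@np.linalg.inv(p["K"])@[px[0],px[1],1]; return o+d*(z-o[2])/d[2]
def rep(target,yaw,s=None):
    "moves in row units from the present pose to TCP target, tool yaw (mod pi)"
    s=s or status.observe(); M=R.from_euler("xyz",s["tool_rot"]); d=M.inv().apply(np.array(target)-s["position"])/0.06
    y=M.as_matrix()[:,0]; cur=np.arctan2(y[1],y[0]); t=-(yaw-cur); t=(t+np.pi/2)%np.pi-np.pi/2
    return d.round(3), round(np.degrees(t)/8,3)
E
python3 - <<'E'
from h import *
p=camera_params("top")
obj=np.array([[-4,125,96],[-4,-125,96],[76,-125,96],[46,-125,96]])/1000
px=np.array([[205,148],[556,260],[590,150],[577,187]])/3+[160,190]
def f(v):
    w=R.from_euler("z",v[2]).apply(obj)+[v[0],v[1],0]
    return (cv2.projectPoints(w,p["rvec"],p["tvec"],p["K"],None)[0][:,0]-px).ravel()
r=least_squares(f,[.6,0,0]); v=r.x; print("bracket",v,np.degrees(v[2]),r.fun.round(1))
B=R.from_euler("z",v[2])
print("head",B.apply([.021,-.055,.066])+[v[0],v[1],0])
e=[ray_at("top",np.array(q)/3+[160,190],.105) for q in [(503,75),(415,297)]]
d=e[0]-e[1];print("drift",e,np.linalg.norm(d),(e[0]+e[1])/2,np.degrees(np.arctan2(d[1],d[0])))
print("tin",ray_at("top",[373,280],.039),"free?",ray_at("top",[(740/3)+160,190+100/3],0),ray_at("top",[420,240],0))
im=cv2.imread("pics/top0.png")
for x in (.4,.5,.6,.7,.8):
  for y in (-.4,-.3,-.2,-.1,0,.1,.2):
    q=cv2.projectPoints(np.array([[x,y,0.]]),p["rvec"],p["tvec"],p["K"],None)[0].ravel().astype(int); cv2.circle(im,q.tolist(),2,(0,0,255),-1)
    if y==-.3 or x==.4: cv2.putText(im,f"{x},{y}",(q+[3,-3]).tolist(),0,.35,(0,0,255))
cv2.imwrite("pics/topg.png",im)
E
```

```text
bracket [ 0.51829238  0.10717381 -0.29935095] -17.151545947233174 [-0.7 -0.1  0.2 -0.   0.2 -0.7  0.3  0.8]
head [0.52213896 0.04842686 0.066     ]
drift [array([0.60205711, 0.02551672, 0.105     ]), array([0.45146631, 0.08315784, 0.105     ])] 0.16124543273205352 [0.52676171 0.05433728 0.105     ] -20.945173585548098
tin [ 0.47618514 -0.07512241  0.039     ] free? [ 0.60944242 -0.16014482  0.        ] [ 0.57115565 -0.18943189  0.        ]
```

View pics/topg.png

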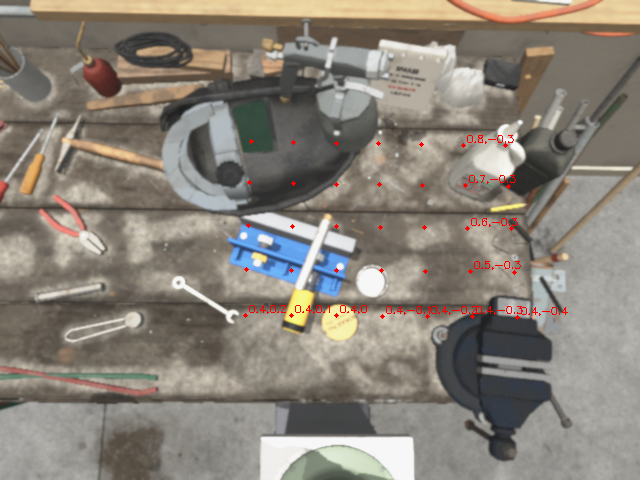

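The bracket and drift are located, and the bench at about (0.57,-0.17) is free. I'll work out the approach.

```bash
python3 - <<'E'
from h import *
print(rep([.5268,.0543,.2],np.radians(-20.9)))
E
```

```text
(array([-8.058, -6.813,  0.655]), np.float64(0.336))
```

```bash
python3 -m creep '[[-0.75,-0.63,0,0,1],[-1.5,-1.27,0,0,1],[-2.25,-1.9,0,0,1],[-3,-2.54,0,0,1],[-3.75,-3.17,0,0.34,1]]' 40; python3 -m creep '[[-0.8,-0.68,0.1,0,1],[-1.6,-1.35,0.2,0,1],[-2.4,-2.03,0.3,0,1],[-3.2,-2.7,0.4,0,1],[-3.8,-3.2,0.4,0,1]]'
python3 - <<'E'
from h import *
s=status.observe(); im=grab_frame("wrist"); cv2.imwrite("pics/w1.png",im)
p=camera_params("wrist"); print({k:np.round(v,3).tolist() if not isinstance(v,str) else v for k,v in p.items()})
print(s["position"],s["tool_rot"],rep([.5268,.0543,.2],np.radians(-20.9)))
E
```

```text
clock: 1.52
position: [0.3504, 0.341, 0.2395]
tool_rot: [3.141, 0.0, 2.776]
force: [0.8, 1.9, 0.1]
grip_width: 0.0855
finger_force: 0.0
clock: 2.15
position: [0.4947, 0.0795, 0.2152]
tool_rot: [-3.141, 0.0, 2.775]
force: [0.1, 0.4, -0.4]
grip_width: 0.0854
finger_force: 0.0
{'K': [[371.648, 0.0, 314.681], [0.0, 371.648, 243.386], [0.0, 0.0, 1.0]], 'tool_from_camera': [[-0.0, -0.95, -0.311, 0.08], [1.0, -0.0, 0.0, 0.0], [-0.0, -0.311, 0.95, -0.135], [0.0, 0.0, 0.0, 1.0]]}
[0.49471819 0.07951811 0.21517157] [-3.14137542e+00  1.22265168e-04  2.77508172e+00] (array([-0.58 , -0.126,  0.259]), np.float64(-0.048))
```

View pics/w1.png

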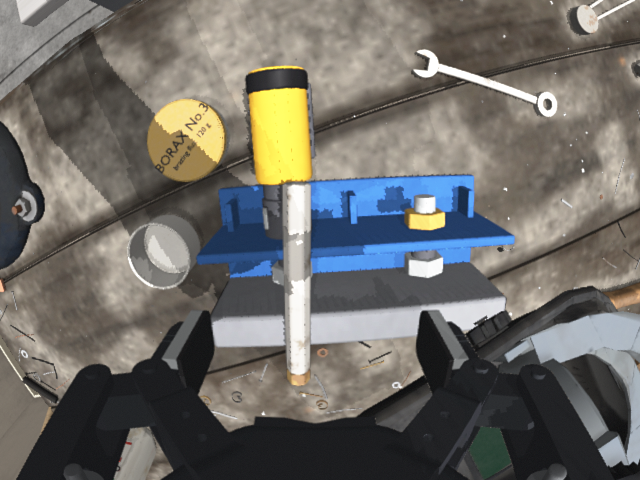

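The wrist view shows the drift from (296,182) to (299,384), the upright's top edge from (197,260) to (515,239) and the rail's top at lower image rows. I'll refine both from this picture.

```bash
cat >> h.py <<'E'
def wproj(P,s):
    p=camera_params("wrist"); T=p["tool_from_camera"]; M=R.from_euler("xyz",s["tool_rot"])
    c=(M.inv().apply(np.atleast_2d(P)-s["position"])-T[:3,3])@T[:3,:3]
    r=np.hypot(c[:,0],c[:,1]); th=np.arctan2(r,c[:,2]); K=p["K"]
    return np.c_[K[0,2]+K[0,0]*th*c[:,0]/r,K[1,2]+K[1,1]*th*c[:,1]/r]
E
python3 - <<'E'
from h import *
s=status.observe()
obj=np.array([[-4,125,96],[-4,-125,96],[46,-125,96],[76,-125,96],[76,125,96]])/1000
px=np.array([[515,239],[197,260],[215,322],[214,347],[507,317]])
f=lambda v:(wproj(R.from_euler("z",v[2]).apply(obj)+[v[0],v[1],0],s)-px).ravel()
r=least_squares(f,[.52,.107,-.3]);v=r.x;print(v,np.degrees(v[2]),r.fun.round(1))
B=R.from_euler("z",v[2]);print("head",B.apply([.021,-.055,.066])+[v[0],v[1],0])
m=silhouettes("wrist","drift")[0]["mask"]; q=cv2.minAreaRect(np.argwhere(m)[:,::-1].astype(np.float32)); print(q)
ends=np.array([[296,182],[299,384]])
g=lambda v:(wproj(np.array([v[:2],v[:2]])@np.eye(2,3)+np.array([-1,1])[:,None]*.0805*np.array([np.cos(v[2]),np.sin(v[2]),0])+[0,0,.105],s)-ends).ravel()
r=least_squares(g,[.527,.054,-.36]);print("drift",r.x,np.degrees(r.x[2]),r.fun.round(1))
print(rep([r.x[0],r.x[1],.2],r.x[2]))
E
```

```text
[ 0.52086629  0.10351595 -0.28458522] -16.305531907206657 [ 1.6 -4.4  0.8  1.3 -4.8 -3.2  3.7  2.3 -0.8  5.1]
head [0.52557987 0.0448322  0.066     ]
((296.0, 283.0), (202.0, 28.0), 90.0)
drift [ 0.52998112  0.0474839  -0.3752191 ] -21.49847104685303 [ 0.   2.7  0.1 -4.3]
(array([-0.709, -0.25 ,  0.257]), np.float64(0.024))
```

```bash
python3 -m creep '[[-0.4,-0.12,0.3,0,1],[-0.69,-0.22,0.8,0,1],[-0.69,-0.22,1.2,0,1],[-0.69,-0.22,1.2,0,1]]'
python3 - <<'E'
from h import *
s=status.observe(); im=grab_frame("wrist"); cv2.imwrite("pics/w2.png",im); print(s["position"])
E
```

```text
clock: 2.75
position: [0.527, 0.055, 0.1421]
tool_rot: [-3.14, -0.002, 2.777]
force: [-0.4, -0.4, 0.3]
grip_width: 0.0852
finger_force: 0.0
[0.52700315 0.05499684 0.14213686]
```

View pics/w2.png

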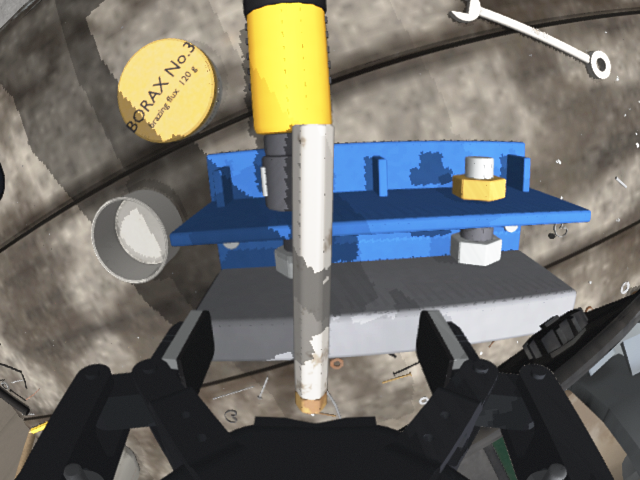

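The drift is centred between the pads (column about 312 against 315), so I descend and grip, re-estimating the bracket from this settled picture.

```bash
python3 - <<'E'
from h import *
s=status.observe()
obj=np.array([[0,125,96],[0,-125,96],[76,-125,96],[76,125,96]])/1000
px=np.array([[590,219],[171,243],[207,360],[577,308]])
f=lambda v:(wproj(R.from_euler("z",v[2]).apply(obj)+[v[0],v[1],0],s)-px).ravel()
r=least_squares(f,[.52,.107,-.3]);v=r.x;print(v,np.degrees(v[2]),r.fun.round(1))
E
python3 -m creep '[[0,0,0.3,0,1],[0,0,0.6,0,1],[0,0,0.73,0,0.8],[0,0,0.73,0,0.1],[0,0,0.73,0,0.1]]' 50; python3 -m creep '[[0,0,0,0,0.1],[0,0,0,0,0.1],[0,0,0,0,0.1]]'
```

```text
[ 0.51627011  0.11129544 -0.27415983] -15.708201368625454 [ 3.  -9.4  3.5  1.5 -4.   0.4 -1.2  9.5]
clock: 3.42
position: [0.5283, 0.0549, 0.1004]
tool_rot: [3.141, 0.001, 2.776]
force: [-0.3, -0.7, 0.1]
grip_width: 0.0328
finger_force: 0.0
clock: 3.8
position: [0.5283, 0.0549, 0.1003]
tool_rot: [3.141, 0.001, 2.776]
force: [-2.1, 0.7, 9.3]
grip_width: 0.0168
finger_force: 48.5
```

```bash
python3 -m creep '[[0,0,-0.3,0,0.1],[0,0,-0.7,0,0.1],[0,0,-1.2,0,0.1],[0,0,-1.5,0,0.1],[0,0,-1.5,0,0.1]]' 60
python3 - <<'E'
from h import *
print(rep([.565,-.16,.19],np.radians(-21)))
E
```

```text
clock: 4.42
position: [0.5285, 0.0549, 0.1906]
tool_rot: [3.14, 0.002, 2.776]
force: [-0.4, -0.0, -2.0]
grip_width: 0.0164
finger_force: 58.6
(array([-1.848, -3.128,  0.01 ]), np.float64(0.009))
```

```bash
python3 -m creep '[[-0.35,-0.6,0,0,0.1],[-0.8,-1.4,0,0,0.1],[-1.25,-2.15,0,0,0.1],[-1.65,-2.8,0,0,0.1],[-1.85,-3.13,0,0,0.1]]'; python3 -m creep '[[0,0,0.3,0,0.1],[0,0,0.9,0,0.1],[0,0,1.5,0,0.1],[0,0,2.1,0,0.1],[0,0,2.5,0,0.1]]'
python3 - <<'E'
from h import *
im=grab_frame("top"); cv2.imwrite("pics/t2.png",im[150:390,200:520])
im=grab_frame("scene"); cv2.imwrite("pics/s2.png",im)
E
```

```text
clock: 5.05
position: [0.564, -0.1631, 0.1883]
tool_rot: [-3.141, -0.001, 2.774]
force: [-0.4, 0.2, -1.8]
grip_width: 0.0163
finger_force: 58.7
clock: 5.68
position: [0.5631, -0.1587, 0.0365]
tool_rot: [-3.142, -0.003, 2.777]
force: [0.5, -0.1, -2.3]
grip_width: 0.0162
finger_force: 58.7
```

View pics/s2.png

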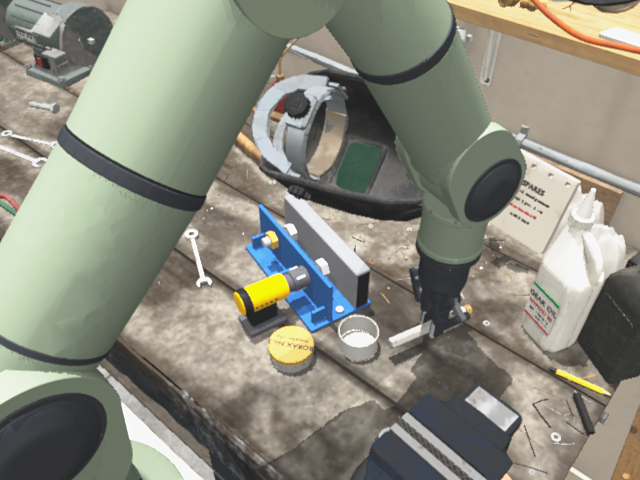

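The drift is held level, clear of the tins, at about (430,325). I lower it the last bit.

```bash
python3 -m creep '[[0,0,0.15,0,0.1],[0,0,0.3,0,0.1],[0,0,0.4,0,0.1],[0,0,0.45,0,0.1],[0,0,0.45,0,0.1]]'
```

```text
clock: 6.4
position: [0.5645, -0.1603, 0.0125]
tool_rot: [-3.142, 0.0, 2.776]
force: [-0.0, -0.2, -1.4]
grip_width: 0.0165
finger_force: 58.8
```

```bash
python3 -m creep '[[0,0,0.03,0,0.1],[0,0,0.06,0,0.1],[0,0,0.08,0,0.1],[0,0,0.08,0,0.1]]'
```

```text
clock: 6.9
position: [0.5646, -0.1603, 0.0084]
tool_rot: [3.141, 0.0, 2.776]
force: [-4.6, 2.5, 16.3]
grip_width: 0.0165
finger_force: 67.8
```

```bash
python3 -m creep '[[0,0,-0.02,0,0.3],[0,0,-0.02,0,0.5],[0,0,-0.02,0,0.5],[0,0,-0.02,0,0.6],[0,0,-0.02,0,0.6]]'; python3 -m creep '[[0,0,-0.3,0,0.7],[0,0,-1,0,0.8],[0,0,-2,0,0.8],[0,0,-3,0,0.8],[0,0,-3.2,0,0.8]]' 40
python3 - <<'E'
from h import *
print(rep([.524,.047,.2],np.radians(-16.8)))
im=grab_frame("top"); a=im[150:390,230:550]; cv2.imwrite("pics/t3.png",cv2.resize(a,None,fx=2.4,fy=2.4,interpolation=cv2.INTER_CUBIC))
E
```

```text
clock: 7.52
position: [0.5645, -0.1603, 0.0089]
tool_rot: [-3.142, -0.0, 2.776]
force: [-0.3, 0.5, 0.7]
grip_width: 0.0514
finger_force: 0.0
clock: 8.15
position: [0.5659, -0.1608, 0.2062]
tool_rot: [3.14, 0.007, 2.776]
force: [0.1, 0.0, 0.1]
grip_width: 0.0682
finger_force: 0.0
(array([1.891, 2.984, 0.095]), np.float64(-0.519))
```

View pics/t3.png

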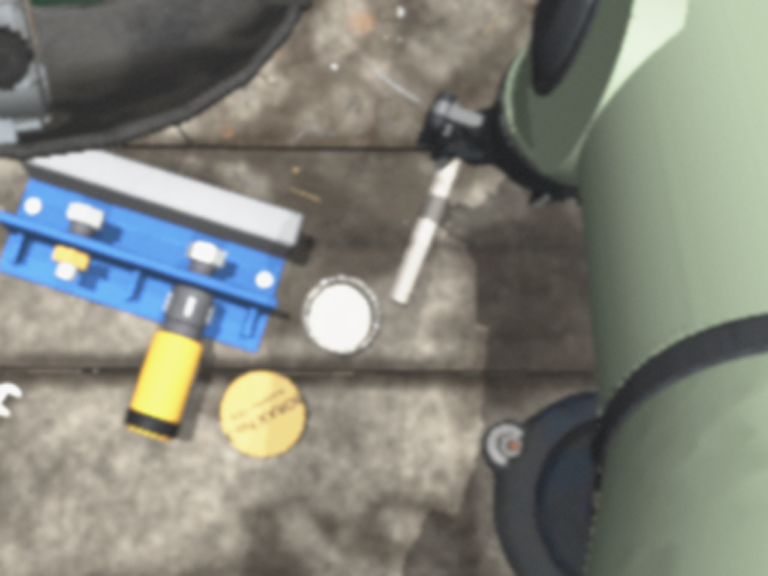

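The drift lies free on the bench at about (425,240) in the crop. The driven head shows at about (206,252) and the idle head at (85,216), which gives a direct measurement.

```bash
python3 - <<'E'
from h import *
a,b=[ray_at("top",np.array(q)/2.4+[230,150],.08) for q in [(206,252),(85,216)]]
d=b-a; print(a,b,np.linalg.norm(d),np.degrees(np.arctan2(d[1],d[0]))-90)
for n in ["bolt_head","idle_head"]: print([(round(x["p"],2),ray_at("top",np.array([x["extent"][0]+x["extent"][2],x["extent"][1]+x["extent"][3]])/2*[640,480],.075)) for x in search_frame("top",n)[:2]])
E
python3 -m creep '[[0.4,0.63,0,0,0.8],[0.9,1.4,0,-0.2,0.8],[1.35,2.1,0,-0.4,0.8],[1.75,2.75,0,-0.5,0.85],[1.89,2.98,0.1,-0.5,0.85]]'; python3 -m creep '[[0,0,0.3,0,0.85],[0,0,0.6,0,0.85],[0,0,0.6,0,0.85],[0,0,0.6,0,0.85]]'
python3 - <<'E'
from h import *
s=status.observe(); im=grab_frame("wrist"); cv2.imwrite("pics/w3.png",im); print(s["position"],s["tool_rot"])
for n in ["bolt_head","idle_head"]: print([(round(x["p"],2),np.array(x["extent"])*[640,480,640,480]) for x in search_frame("wrist",n)[:2]])
E
```

```text
[0.52311299 0.04848515 0.08      ] [0.55333097 0.1529226  0.08      ] 0.10872123292403113 -16.13729247479307
[(0.47, array([0.51628076, 0.05048998, 0.075     ]))]
[(0.7, array([0.53183715, 0.16073523, 0.075     ]))]
clock: 8.93
position: [0.5214, 0.0498, 0.1938]
tool_rot: [-3.141, -0.002, 2.849]
force: [0.2, -1.0, 0.3]
grip_width: 0.0728
finger_force: 0.0
clock: 9.43
position: [0.5225, 0.0468, 0.1589]
tool_rot: [-3.141, -0.0, 2.845]
force: [-0.0, 0.1, -0.3]
grip_width: 0.0726
finger_force: 0.0
[0.52248802 0.04675227 0.15890272] [-3.14113085e+00 -3.81096926e-04  2.84536448e+00]
[(0.97, array([294.784, 231.12 , 345.28 , 271.2  ]))]
[(0.64, array([454.72 , 164.88 , 506.88 , 268.608]))]
```

View pics/w3.png

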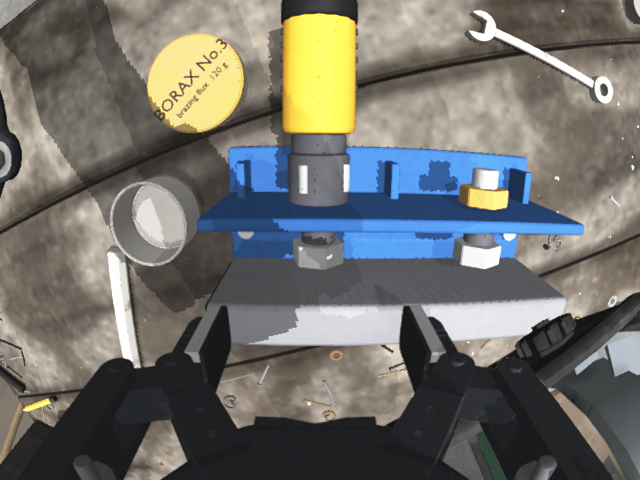

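The bracket's edges are level in the picture, so the yaw is aligned. The driven head is at (318,250), nearly centred, and I now check fore-aft and lateral offsets.

```bash
python3 - <<'E'
from h import *
s=status.observe(); yaw=s["tool_rot"][2]-np.pi; B=R.from_euler("z",yaw)
obj=np.array([[0,125,96],[0,-125,96],[46,-125,96],[76,125,96],[76,-125,96]])/1000
px=np.array([[583,233],[199,231],[214,305],[566,335],[209,345]])
f=lambda v:(wproj(R.from_euler("z",v[2]).apply(obj)+[v[0],v[1],0],s)-px).ravel()
r=least_squares(f,[.52,.107,-.3],loss="soft_l1");v=r.x;print(v,np.degrees(v[2]),f(v).round(1))
# hexagon: head rear-face/top and lateral
for w in (v,[.5183,.1072,-.2994]):
    Bw=R.from_euler("z",w[2]); h=Bw.apply([.021,-.055,.066])+[w[0],w[1],0]
    print("head",h,wproj(h,s),"tcp in bracket",Bw.inv().apply(s["position"]-[w[0],w[1],0]), np.degrees(w[2]))
print(np.degrees(yaw))
E
```

```text
[ 0.51944286  0.10936805 -0.29440946] -16.868419585046833 [ 1.4  0.8  0.1  1.7 -6.8 -0.8 -5.6 -3.7  4.  -0.4]
head [0.52357969 0.05064083 0.066     ] [[320.11759417 250.08954724]] tcp in bracket [ 0.0211825  -0.0586609   0.15934189] -16.868419585046833
head [0.5221437  0.04845286 0.066     ] [[316.26022426 249.02235996]] tcp in bracket [ 0.02192754 -0.05614577  0.15934189] -17.154356386216847
-16.949568597354514
```

```bash
python3 -m creep '[[0,0.03,0.4,0,0.85],[0,0.03,0.8,0,0.85],[0,0.03,1.1,0,0.85],[0,0.03,1.4,0,0.85],[0,0.03,1.72,0,0.85]]' 50; python3 -m creep '[[0,0,0,0,0.6],[0,0,0,0,0.2],[0,0,0,0,0.2],[0,0,0,0,0.2]]'
```

```text
clock: 10.2
position: [0.5234, 0.049, 0.0556]
tool_rot: [3.141, 0.001, 2.846]
force: [0.6, 0.2, -1.2]
grip_width: 0.0726
finger_force: 0.0
clock: 10.7
position: [0.5233, 0.0484, 0.0568]
tool_rot: [3.142, 0.001, 2.845]
force: [-2.0, -4.2, 5.6]
grip_width: 0.0299
finger_force: 48.8
```

Gripped on the flats at 29.9 mm. Now I hold for over three seconds.

```bash
for i in 1 2 3 4 5 6 7; do python3 -m creep '[[0,0,0,0,0.2],[0,0,0,0,0.2],[0,0,0,0,0.2],[0,0,0,0,0.2],[0,0,0,0,0.2]]' | grep -E 'clock|force|width' | tr '\n' ' '; echo; done
python3 - <<'E'
from h import *
im=grab_frame("wrist"); cv2.imwrite("pics/w4.png",im)
E
```

```text
clock: 11.32 force: [-1.8, -3.4, 6.9] grip_width: 0.0297 finger_force: 48.8 
clock: 11.95 force: [-2.5, -3.5, 5.0] grip_width: 0.03 finger_force: 48.8 
clock: 12.58 force: [-2.0, -4.9, 6.3] grip_width: 0.03 finger_force: 48.8 
clock: 13.2 force: [-2.4, -3.8, 5.7] grip_width: 0.0298 finger_force: 48.8 
clock: 13.82 force: [-2.6, -3.9, 5.4] grip_width: 0.0298 finger_force: 48.8 
clock: 14.45 force: [-2.2, -3.9, 5.7] grip_width: 0.03 finger_force: 48.8 
clock: 15.08 force: [-2.1, -3.5, 5.6] grip_width: 0.0298 finger_force: 48.8
```

View pics/w4.png

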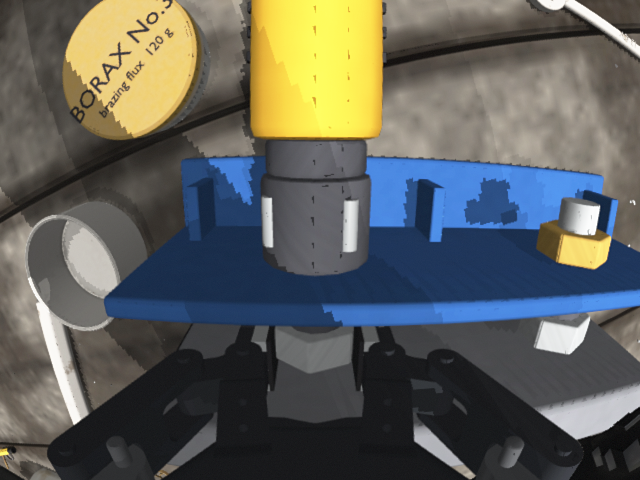

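The driven head at (315,350) sits between both pads, the opening has been steady at 30 mm for 4 s, and the idle head at (562,335) is well away from the fingers.

```bash
python3 -c "from workcell import bot; print(bot.job_done())"
```

```text
the job is handed in; nothing more can be done
None
```

I handed the job in with the drift laid on the open bench, clear of the bracket, and the driven bolt's head still gripped at about 49 N; the finger opening stayed steady at 30 mm for over 4 s, but no verdict came back.

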